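# Reset the stroke stop of a shop's paper punch

### The job

Reset the stroke stop of the blue paper punch: slacken the brass lock nut by about a sixth of a turn (anticlockwise) without turning the adjuster above it, then turn the adjuster until its red end points at the green tab on the dial, and finally retighten the nut fully, up to its stop, with the adjuster still on the tab. Leave the other things on the table where they are.

Things in the scene. Friction and masses are not known exactly. Their poses are not given: they have to be found in the camera images.
- dial: White round dial, 88 mm across, flat on the punch's sloping plate (116 x 130 mm). Origin: the dial's centre at plate level, 135 mm above the table (its face is 1.5 mm higher); z: common axis of adjuster and nut, out of the plate, 30 degrees from vertical, leaning towards the robot; x up the slope, y across it. The fixed punch behind the plate is under 165 mm high.
- nut_centre (a point): Brass hexagonal lock nut round the adjuster's shank, 36 mm over flats, from 4 to 20 mm above the dial's origin. The point is its middle, on the axis, 12 mm above the dial's origin. z is the axis, y is square to one pair of flats (others at 60 and 120 degrees); it turns with the nut. Grip two flats, the fingers passing beside the adjuster's head. Friction torque 0.15 N m.
- lock_nut (a joint): Turn of the nut in rad: 0 fully tight (hard stop), growing anticlockwise seen from above the dial as it loosens; hard stop at 1.6. It starts tight (0 to 0.04). When tight it brakes the adjuster firmly; past 0.6 the adjuster is free. It stays where it is left.
- adjuster_head (a point): Head of the adjuster screw: a bar 28 mm long (x), 12 mm wide (y), 22 mm high, from 26 to 48 mm above the dial's origin, black with a red end at +x and a white line on top; its 16 mm shank passes through the nut. The point is the bar's middle, on the axis, 37 mm above the dial's origin. Its axes turn with the bar; z is the axis.
- adjuster (a joint): Turn of the adjuster in rad, growing anticlockwise seen from above the dial; at 0 the red end points up the slope (dial x). Range -1.8 to 1.8, friction about 0.04 N m when the nut is slack; stays where it is left. It starts 0.65 to 1.45 rad clockwise of the green tab.
- adjuster_aim (a point): Point of the dial at which the red end points, 36 mm from the axis and 2 mm above the dial's origin; turns with the adjuster.
- preset_mark (a point): Green tab, 12 mm wide and 20 mm long, lying radially across the dial's rim; the point is 2 mm inside its inner end, 36 mm from the axis and 2 mm above the dial's origin, and its x points outwards along the tab. The tab's ring does not move.
- blue_book: Bystander: blue book, 130 x 190 x 24 mm, origin under its centre, left of the punch.
- red_book: Bystander: red book, 120 x 180 x 20 mm, lying on the blue one, origin under its centre.
- pen_cup: Bystander: black cup, 76 mm across and 100 mm high, with pens up to 175 mm high, right of the punch, origin under its centre.
- tape_roll: Bystander: yellow roll of tape lying flat, 92 mm across, 24 mm high, before the punch, origin under its centre.
- toy_car: Bystander: orange toy car, 75 x 36 x 41 mm, origin under its centre.
- stapler: Bystander: red and black stapler, 140 x 36 x 50 mm, origin under its centre, before the punch on its right.
- gift_box: Bystander: green gift box, 80 x 80 x 60 mm, origin under its centre.

How it is judged:
By the outcome, as a careful person would: the job done as asked, in the order asked, and still so for the second after the job is handed in, with the robot touching nothing.
It also fails if it takes over 58 s, if anything falls off the work surface, if the arm or the gripper's body presses on something with over 40 N, if the wrist force passes 120 N, or if a joint passes its speed limit or range.

### The arm

A 6-joint arm with a two-finger parallel gripper is mounted at the origin on the work surface. World frame = base frame: x ahead of the robot, y to its left, z up, the work surface at z = 0. Lengths are in m, angles in rad, forces in N, time in s.
With the tool pointing down it reaches from about 0.35 to 0.775 m from the base axis. Payload 5.5 kg.
Tool frame: the origin (TCP) lies between the finger pads; the fingertips stand 19 mm ahead of it and the grasp point (between the pads) is the TCP; z points along the fingers, y is the line along which they close (so a half turn about z gives the same grasp; the last joint's range is limited). The gripper opens to 85 mm and grips with 20 to 120 N. Pads are 22 mm wide; open, the fingers measure 114 mm over their backs; the gripper's body (76 mm by 85 mm) begins 54 mm behind the grasp point. The pads swing forward as they close: fully open they stand 13 mm farther back than shut.
Start: joints at [-0.14, 0.313, 0.046, 1.304, 0, 1.431], TCP at [0.575, -0, 0.25] pointing down, gripper open.
Joint ranges: [-2.76, 2.76], [-0.86, 1.69], [-1.03, 1.26], [-2.2, 2.34], [-1.47, 1.5], [-3.14, 3.14]. Speed limits (rad/s): [2.57, 2.57, 3.14, 3.14, 3.14, 3.14].

### API

Orientations are given as a unit quaternion [w, x, y, z].
In Python, from workcell import env gives the robot as it stands.
- The arm moves only by the tool carry_out, never from a script. Its argument "increments" is a list that holds one entry, the list of rows, each a list of 6 numbers: the shift along the tool's x, y, z each as a share of 50 cm, from -1 to 1, then the turn, a rotation vector about the tool's x, y, z each as a share of 2 pi rad, from -1 to 1. In form: [[[x, y, z, ax, ay, az], ...]]. A call has 1 to 5 rows; each row is the pose to reach, as a shift and turn from the pose commanded when the call began, along the tool's axes at that moment, turning the shorter way round; what a row does not reach only later rows make up. A row lasts 1/8 s, in which the tool goes at most 62.5 mm and 10.7 degrees, less where a joint would pass 70% of its speed; a pose out of reach is approached as far as the arm can. A call with a number of a shift or a turn outside -1 to 1 is refused whole. A call with a gripper value outside its range is refused whole. "jaw" is the closure, from 0 (fully open) to 1 (shut), set as the call begins (left out, the last holds). The fingers move at their own pace and stop on an object; "squeeze" is the grip in N (left out, the last holds). Time passes only in rows, so rows that repeat a pose let the fingers close. It gives the time, the measured TCP pose, the force, the opening and the grip force at its end, in the units of the state.
- env.get_state(): the state, without advancing time (a new reading comes with each control period).
- env.read_camera(name): name is "scene" or "side" or "wrist"; returns a dict with "frame" (384x512x3 uint8, blue, green, red), "z_map" (384x512 float32, m along the optical axis (not along the pixel's ray), 0 where there is no reading), "intrinsics" (3x3 intrinsics, pixels), "R" (3x3) and "t" (3): a world point X has camera coordinates R X + t; the wrist camera has in their place "T_tool_cam" (4x4, takes a point from camera to tool coordinates, whose origin is the TCP and whose axes are the flange's). Camera axes: x right, y down, z forward; pixel columns grow to the right and rows downward; lengths in m; the calibration is good to about 2 mm. A picture is of the moment at which its call begins: read the wrist's pose just before it.
- env.hand_in(): hands the job in; it is judged then, once.
Trained networks look in the newest picture that a camera, given by its name, has taken for a name from the list of things; names that differ only in an ending like _2 or _b are one class to them, and where a whole thing is asked for, a point or a joint stands for the part that bears it (a point fixed in the world has none). Each returns a list of dicts, best first, with "score" (0 to 1); they miss things now and then, are a little off and sometimes report something else, mostly with a low value. They report only what shows in the picture. A call takes as long as a camera call.
- env.find_in(camera, name): "position" ([x, y, z] in m, in world coordinates, good to about 4 mm: the middle of the surface that is visible of it).
The state is a dict: "clock": time; "joint_pos": joint angles; "qvel": joint speeds; "tau": joint torques, N m; "tcp_pos": TCP position; "orientation": TCP orientation; "wrist_force": force on the tool from outside, world axes, zero at the start; "ft_torque": the same for the moment, N m; "finger_gap": finger opening in m; "grip_force": force on a finger pad.
Only numpy, scipy, OpenCV 4.12 (cv2) and the standard library are available. Lean on these libraries where they do the work, as an engineer would, in place of code of your own. Each camera call takes 0.05 s, during which the arm holds its last target. There are 200 camera calls.

## Working session

There is one attempt and no reset: what is moved stays moved. The work goes in short steps, Python scripts to look and compute and a tool call to move; the robot and the scene stay as the last step left them, time stands still between calls to the robot, and variables do not carry over. Pictures are saved under pics/ and viewed, at most 10 in all, crops included, and the job is handed in when it is done.

Besides the shell and the picture viewer there is one more tool, called as name([rows], argument=value, ...), one row to a line, values as JSON. carry_out: Moves the arm, as the interface text tells. Its arguments: {"type":"object","properties":{"increments":{"type":"array","items":{"type":"array","items":{"type":"array","items":{"type":"number","minimum":-1,"maximum":1}}}},"jaw":{"type":"number"},"squeeze":{"type":"number"}},"required":["increments"]}

```bash
mkdir -p pics; ls; cat > h.py <<'E'
import numpy as np, cv2
from workcell import env
from scipy.spatial.transform import Rotation as Ro
def pix2w(c,u,v,z=None):
    K=c['intrinsics'];z=c['z_map'][int(v),int(u)] if z is None else z
    p=np.array([(u-K[0,2])*z/K[0,0],(v-K[1,2])*z/K[1,1],z])
    return c['R'].T@(p-c['t'])
def w2pix(c,X):
    p=c['R']@X+c['t'];q=c['intrinsics']@p;return q[:2]/q[2]
E
python3 - <<'E'
from h import *
s=env.get_state();print(s)
ims=[]
for n in ["scene","side"]:
    c=env.read_camera(n);ims.append(c['frame']);np.savez('%s0.npz'%n,**c)
    for k in ["dial","nut_centre","adjuster_head","preset_mark","adjuster_aim","lock_nut","pen_cup","blue_book","stapler","tape_roll","toy_car","gift_box"]:
        r=env.find_in(n,k);print(n,k,[(np.round(q['position'],4).tolist(),round(q['score'],2)) for q in r[:2]])
cv2.imwrite('pics/a.png',ims[0]);cv2.imwrite('pics/b.png',ims[1])
E
```

```text
pics
{'clock': 0.0, 'joint_pos': array([-1.39622177e-01,  3.14016553e-01,  4.49893331e-02,  1.30357444e+00,
        2.71913570e-05,  1.43117239e+00]), 'qvel': array([ 0.00055769,  0.00016857, -0.0006044 , -0.00051859, -0.00131085,
       -0.00076879]), 'tau': array([-2.90074182e-03, -4.80629075e+01,  2.98531097e+01,  1.95313990e-02,
       -3.83516899e-04, -4.27451073e-05]), 'tcp_pos': array([5.74540194e-01, 4.99605804e-05, 2.49403865e-01]), 'orientation': array([-7.29083310e-04,  7.07105879e-01,  7.07107107e-01, -5.32383765e-04]), 'wrist_force': array([ 0.62895826,  0.65643137, -0.48143994]), 'ft_torque': array([ 0.04207405, -0.06594997,  0.01614023]), 'grip_force': 0.0, 'finger_gap': 0.08561303654389263}
scene dial [([0.5693, 0.0838, 0.1565], 0.67)]
scene nut_centre [([0.5656, 0.0835, 0.1514], 0.49)]
scene adjuster_head [([0.653, -0.4365, 0.0528], 0.54), ([0.5784, 0.3173, 0.0426], 0.36)]
scene preset_mark [([0.5005, -0.1148, 0.0332], 0.31)]
scene adjuster_aim [([0.556, 0.081, 0.1712], 0.57)]
scene lock_nut [([0.3825, 0.141, 0.016], 0.27)]
scene pen_cup [([0.6536, -0.0883, 0.0793], 0.85)]
scene blue_book [([0.6202, 0.3669, 0.0138], 0.62)]
scene stapler [([0.5037, -0.1179, 0.0365], 0.68)]
scene tape_roll [([0.3858, 0.1376, 0.0182], 0.82)]
scene toy_car [([0.4692, -0.3371, 0.0256], 0.46)]
scene gift_box [([0.6543, -0.4333, 0.0552], 0.55), ([0.5683, 0.0828, 0.1538], 0.21)]
side dial [([0.5529, 0.0734, 0.1477], 0.93)]
side nut_centre []
side adjuster_head []
side preset_mark []
side adjuster_aim [([0.5446, 0.0671, 0.1683], 0.55)]
side lock_nut []
side pen_cup [([0.6313, -0.1173, 0.0823], 0.81)]
side blue_book [([0.4987, 0.2411, 0.0169], 0.73)]
side stapler [([0.4788, -0.1593, 0.0422], 0.58)]
side tape_roll [([0.3695, 0.1198, 0.0144], 0.74), ([0.5583, 0.0705, 0.1464], 0.56)]
side toy_car [([0.4534, -0.3584, 0.029], 0.56)]
side gift_box [([0.6296, -0.4738, 0.0609], 0.9)]
```

```bash
python3 - <<'E'
from h import *
a=dict(np.load('scene0.npz'));b=dict(np.load('side0.npz'))
out=[]
for c in (a,b):
    u,v=w2pix(c,np.array([.56,.08,.15])).astype(int);print(u,v)
    print('cam',-c['R'].T@c['t'])
    f=c['frame'];out.append(cv2.resize(f[max(v-50,0):v+50,max(u-66,0):u+66],(396,300),interpolation=cv2.INTER_CUBIC))
cv2.imwrite('pics/c.png',np.vstack([np.hstack([cv2.resize(a['frame'],(396,300)),cv2.resize(b['frame'],(396,300))]),np.hstack(out)]))
E
```

```text
284 203
cam [1.4802029  0.52657316 0.94371499]
236 159
cam [ 0.28741514 -0.82187743  0.61641815]
```

View pics/c.png

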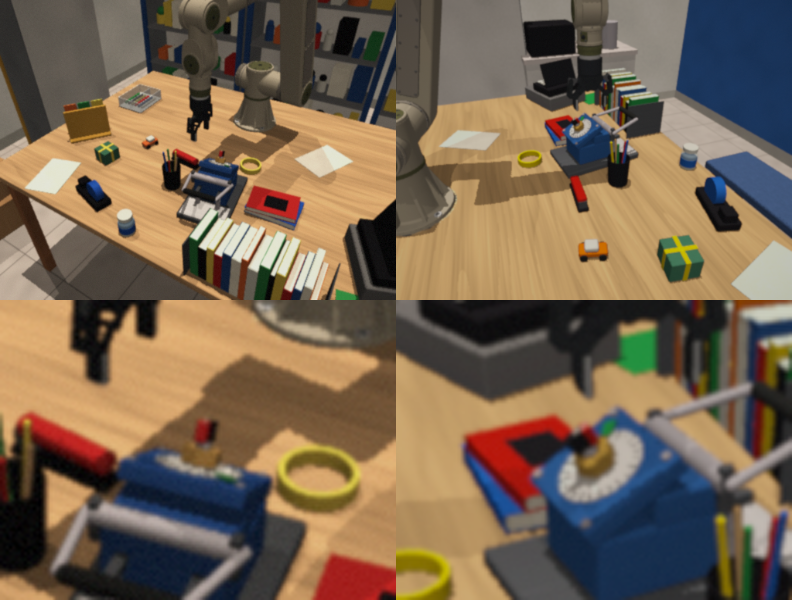

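The top-left view shows the punch from behind. The side view shows the dial face, with the brass nut, a black/red head and the green tab (crop pixel ~608,425). Next I fit the dial plane and look through the wrist camera.

```bash
python3 - <<'E'
from h import *
b=dict(np.load('side0.npz'))
def cloud(c):
    K=c['intrinsics'];z=c['z_map'];v,u=np.mgrid[:384,:512]
    P=np.stack([(u-K[0,2])*z/K[0,0],(v-K[1,2])*z/K[1,1],z],-1)
    return P
P=(cloud(b)-b['t'])@b['R']
hsv=cv2.cvtColor(b['frame'],cv2.COLOR_BGR2HSV)
near=(np.linalg.norm(P-[.55,.075,.147],axis=2)<.075)
w=near&(hsv[...,1]<70)&(hsv[...,2]>120)&(P[...,2]>.1)
Q=P[w]
for i in range(6):
    m=np.median(Q,0) if i==0 else Q.mean(0);n=np.linalg.svd(Q-m)[2][2];n*=np.sign(n[2]);d=abs((Q-m)@n);Q=Q[d<max(.003,2*d.std())]
print('white',len(Q),m,n,np.degrees(np.arccos(n[2])),np.degrees(np.arctan2(n[1],n[0])))
ex=Q-m;print(np.linalg.norm(ex,axis=1).max(), Q.min(0),Q.max(0))
s=env.get_state();c=env.read_camera('wrist');print(c['T_tool_cam'],c['intrinsics'])
for k in ["dial","nut_centre","adjuster_head","preset_mark","adjuster_aim"]:
    r=env.find_in('wrist',k);print(k,[(np.round(q['position'],4).tolist(),round(q['score'],2)) for q in r[:2]])
cv2.imwrite('pics/w.png',c['frame']);print(s['tcp_pos'],s['orientation'])
E
```

```text
white 329 [0.56501908 0.07157954 0.13638869] [-0.49378772 -0.06225598  0.86735107] 29.847739357799632 -172.81415280868146
0.08098410871226686 [0.51203181 0.03285836 0.11230372] [0.61450748 0.12975536 0.16234128]
[[-4.77119285e-04 -9.48696110e-01 -3.16188968e-01  8.06537406e-02]
 [ 9.99999883e-01 -4.78485843e-04 -7.33155597e-05  7.65838091e-04]
 [-8.17377589e-05 -3.16188966e-01  9.48696227e-01 -1.23649175e-01]
 [ 0.00000000e+00  0.00000000e+00  0.00000000e+00  1.00000000e+00]] [[294.18625479   0.         258.7201209 ]
 [  0.         294.18625479 195.5827221 ]
 [  0.           0.           1.        ]]
dial [([0.5652, 0.0842, 0.1482], 0.95)]
nut_centre []
adjuster_head [([0.5487, 0.0745, 0.1773], 0.9), ([0.6359, -0.0905, 0.0829], 0.72)]
preset_mark [([0.5841, 0.1222, 0.1541], 0.71)]
adjuster_aim [([0.5492, 0.0815, 0.1737], 0.72)]
[ 5.75035450e-01 -1.59164274e-05  2.50303552e-01] [1.62307257e-05 7.07103387e-01 7.07110175e-01 1.54871046e-05]
```

View pics/w.png

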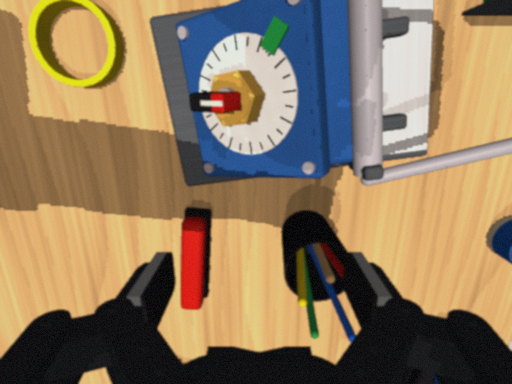

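The wrist view looks down on the dial. Its centre is near (247,93), the nut near (237,98), the red end near (230,102) pointing right (up the slope), and the green tab at (274,35).

```bash
cat >> h.py <<'E'
from scipy.optimize import least_squares
def wcam():
    s=env.get_state();c=env.read_camera('wrist')
    q=s['orientation'];Rt=Ro.from_quat([q[1],q[2],q[3],q[0]]).as_matrix()
    T=c['T_tool_cam'];Rc=Rt@T[:3,:3];tc=Rt@T[:3,3]+s['tcp_pos']
    c['R']=Rc.T;c['t']=-Rc.T@tc
    K=c['intrinsics'];z=c['z_map'];v,u=np.mgrid[:384,:512]
    c['P']=(np.stack([(u-K[0,2])*z/K[0,0],(v-K[1,2])*z/K[1,1],z],-1)-c['t'])@c['R']
    return s,c
def frame(yaw,tilt=np.pi/6):
    # columns x up slope, y, z normal
    n=np.array([-np.sin(tilt)*np.cos(yaw),-np.sin(tilt)*np.sin(yaw),np.cos(tilt)])
    x=np.array([np.cos(tilt)*np.cos(yaw),np.cos(tilt)*np.sin(yaw),np.sin(tilt)])
    return np.stack([x,np.cross(n,x),n],1)
def rectify(c,o,D,h,half=.055,N=440):
    g=np.linspace(-half,half,N);X,Y=np.meshgrid(g,-g)   # image right = x, up = y
    W=o+X[...,None]*D[:,0]+Y[...,None]*D[:,1]+h*D[:,2]
    p=W@c['R'].T+c['t'];q=p@c['intrinsics'].T
    m=(q[...,:2]/q[...,2:]).astype(np.float32)
    return cv2.remap(c['frame'],m[...,0],m[...,1],cv2.INTER_CUBIC)
def measure(c,o0):
    hsv=cv2.cvtColor(c['frame'],cv2.COLOR_BGR2HSV);P=c['P'];H,S,V=[hsv[...,i].astype(int) for i in range(3)]
    near=np.linalg.norm(P-o0,axis=2)<.06
    blue=(np.linalg.norm(P-o0,axis=2)<.08)&(S>120)&(H>100)&(H<125)
    wh=near&(S<60)&(V>110)
    Q=P[wh]
    for i in range(8):
        m=np.median(Q,0) if i==0 else Q.mean(0);n=np.linalg.svd(Q-m)[2][2];n*=np.sign(n[2]);d=abs((Q-m)@n)
        Q=Q[d<max(.002,2*d.std())]
    yaw=np.arctan2(-n[1],-n[0]);tilt=np.arccos(n[2])
    return dict(m=m,n=n,yaw=yaw,tilt=tilt,N=len(Q),Q=Q,wh=wh)
def circle(Q,m,D):
    # hull circle fit of white points in plane
    q=((Q-m)@D)[:,:2].astype(np.float32);h=cv2.convexHull(q)[:,0]
    f=lambda p:np.hypot(h[:,0]-p[0],h[:,1]-p[1])-.044
    r=least_squares(f,[0,0],loss='soft_l1',f_scale=.001);return r.x,np.abs(r.fun).mean()
E
python3 - <<'E'
from h import *
s,c=wcam()
r=measure(c,np.array([.568,.082,.137]))
print(r['m'],r['n'],np.degrees([r['yaw'],r['tilt']]),r['N'])
D=frame(r['yaw']);xy,e=circle(r['Q'],r['m'],D)
o=r['m']+D[:,:2]@xy-.0015*D[:,2];print('origin',o,e)
print(np.linalg.norm(((r['Q']-r['m'])@D)[:,:2]-xy,axis=1).max())
np.savez('est.npz',o=o,yaw=r['yaw'])
ims=[rectify(c,o,D,h,N=260) for h in (.0015,.02,.048)]
cv2.imwrite('pics/r1.png',np.hstack(ims))
E
```

```text
[0.57095436 0.08316441 0.14050052] [-0.49537141 -0.06564968  0.86619702] [ 7.54920024 29.98032817] 6602
origin [0.56462854 0.08061185 0.1349543 ] 0.0006445359757022639
0.04583593831751638
```

View pics/r1.png

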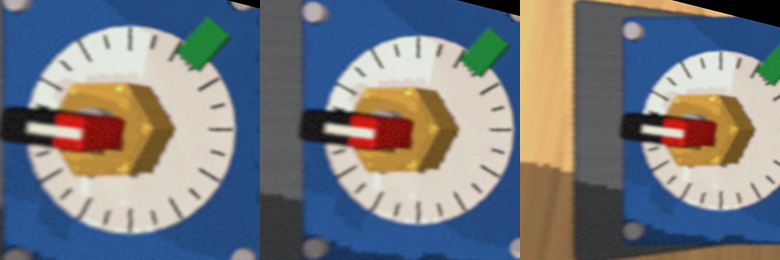

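```bash
cat >> h.py <<'E'
def est():
    e=np.load('est.npz');return e['o'],frame(float(e['yaw']))
def goal(h,ang,xy=(0,0)):
    """TCP h above dial origin on axis, tool z=-n, tool y at dial angle ang (deg)"""
    o,D=est();a=np.radians(ang)
    y=D[:,0]*np.cos(a)+D[:,1]*np.sin(a);z=-D[:,2];R=np.stack([np.cross(y,z),y,z],1)
    return o+D@np.array([xy[0],xy[1],h]),R
def row(h,ang,xy=(0,0)):
    s=env.get_state();q=s['orientation'];R0=Ro.from_quat([q[1],q[2],q[3],q[0]]).as_matrix()
    p,R=goal(h,ang,xy);d=R0.T@(p-s['tcp_pos']);w=Ro.from_matrix(R0.T@R).as_rotvec()
    print('row',np.round(np.r_[d/.5,w/2/np.pi],4).tolist(),'mm',np.round(d*1e3,1),'deg',np.round(np.degrees(w),1),'t',round(s['clock'],2))
    return s
E
python3 -c "
from h import *
row(.117,90)"
```

```text
row [0.1459, -0.1368, 0.0281, -0.0708, -0.062, -0.2641] mm [ 72.9 -68.4  14. ] deg [-25.5 -22.3 -95.1] t 1.65
```

carry_out([
  [[0.146, -0.137, 0.028, -0.071, -0.062, -0.264], [0.146, -0.137, 0.028, -0.071, -0.062, -0.264], [0.146, -0.137, 0.028, -0.071, -0.062, -0.264], [0.146, -0.137, 0.028, -0.071, -0.062, -0.264], [0.146, -0.137, 0.028, -0.071, -0.062, -0.264]],
])

```text
clock: 2.28
tcp_pos: [0.5064, 0.0734, 0.2366]
orientation: [0.153, 0.327, 0.933, 0.01]
wrist_force: [0.4, -0.5, 0.6]
finger_gap: 0.0855
grip_force: 0.0
```

```bash
python3 -c "
from h import *
s=row(.117,90);print(s['joint_pos'])"
```

```text
row [-0.0008, -0.0006, 0.0008, -0.0327, -0.0286, -0.1225] mm [-0.4 -0.3  0.4] deg [-11.8 -10.3 -44.1] t 2.27
[ 0.03773558 -0.02052121 -0.43117745  0.86624762 -0.09159967  0.69812348]
```

carry_out([
  [[0, 0, 0, -0.0327, -0.0286, -0.1225], [0, 0, 0, -0.0327, -0.0286, -0.1225], [0, 0, 0, -0.0327, -0.0286, -0.1225], [0, 0, 0, -0.0327, -0.0286, -0.1225], [0, 0, 0, -0.0327, -0.0286, -0.1225]],
])

```text
clock: 2.9
tcp_pos: [0.5057, 0.0728, 0.2361]
orientation: [0.258, -0.061, 0.964, 0.017]
wrist_force: [-0.6, -0.6, 0.5]
finger_gap: 0.0851
grip_force: 0.0
```

```bash
python3 - <<'E'
from h import *
s=row(.117,90);print(s['joint_pos'])
s,c=wcam();o,D=est()
r=measure(c,o);xy,e=circle(r['Q'],r['m'],frame(r['yaw']))
D2=frame(r['yaw']);o2=r['m']+D2[:,:2]@xy-.0015*D2[:,2]
print(o2,e,np.degrees([r['yaw'],r['tilt']]),r['N'],'shift in dial',(o2-o)@D)
cv2.imwrite('pics/w2.png',np.hstack([rectify(c,o2,D2,h,half=.05,N=390) for h in (.02,.048)]))
np.savez('c2.npz',**c);np.savez('est2.npz',o=o2,yaw=r['yaw'])
E
```

```text
row [-0.0018, 0.0, 0.0006, -0.0002, -0.0002, -0.0007] mm [-0.9  0.   0.3] deg [-0.1 -0.1 -0.2] t 2.9
[-0.06921815 -0.1856091  -0.66774166  0.57481697  0.09833999 -0.17048381]
[0.56492231 0.08085392 0.13505679] 0.0005829606027597995 [ 7.45336322 30.0140108 ] 5745 shift in dial [ 3.30989795e-04  2.01376671e-04 -7.27528851e-05]
```

View pics/w2.png

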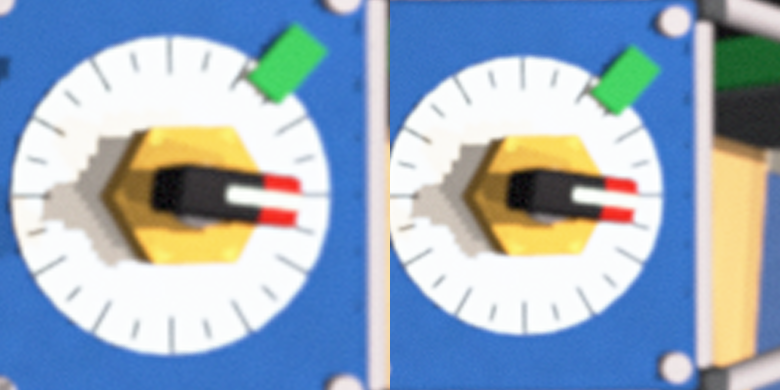

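Both measurements agree to 0.3 mm. The nut's flats are nearly square to dial y, the bar points about -5°, and the green tab is at about 47°. I'll measure those angles numerically.

```bash
cp est2.npz est.npz; cat >> h.py <<'E'
def angles(c,show=True):
    o,D=est();q=(c['P']-o)@D;rr=np.hypot(q[...,0],q[...,1]);a=np.degrees(np.arctan2(q[...,1],q[...,0]))
    hsv=cv2.cvtColor(c['frame'],cv2.COLOR_BGR2HSV);H,S,V=[hsv[...,i].astype(int) for i in range(3)]
    ok=c['z_map']>0
    g=ok&(H>45)&(H<85)&(S>80)&(rr>.03)&(rr<.06)&(abs(q[...,2])<.01)
    gp=q[g][:,:2];gr=cv2.minAreaRect((gp*1e3).astype(np.float32))
    gc=np.array(gr[0]);
    print('green n',g.sum(),'rect',gr,'ang',np.degrees(np.arctan2(gc[1],gc[0])),'mean',np.degrees(np.arctan2(*gp.mean(0)[::-1])))
    t=ok&(abs(q[...,2]-.048)<.003)&(rr<.025)
    tp=(q[t][:,:2]*1e3).astype(np.float32);tr=cv2.minAreaRect(tp);b=cv2.boxPoints(tr);e=b[1]-b[0];f=b[2]-b[1];e=e if np.hypot(*e)>np.hypot(*f) else f
    m,ev=cv2.PCACompute(tp,None)
    red=ok&((H<8)|(H>172))&(S>150)&(rr<.03)&(q[...,2]>.03)
    rd=q[red][:,:2].mean(0)
    def sgn(v): return v if v@rd>0 else -v
    print('head n',t.sum(),'rect',tr,'ang',[round(float(np.degrees(np.arctan2(*sgn(v)[::-1]))),2) for v in (e,ev[0])],'centre',m)
    n=ok&(abs(q[...,2]-.02)<.002)&(rr<.024)&(H>10)&(H<35)&(S>90)
    npnt=q[n][:,:2]*1e3
    best=[]
    for th in np.arange(-30,30,.5):
        w=[]
        for k in range(3):
            u=np.radians(th+90+60*k);pr=npnt@[np.cos(u),np.sin(u)]
            w+= [np.percentile(pr,99),-np.percentile(pr,1)]
        best.append((np.sum(np.array(w)),th,np.round(w,1)))
    best.sort(key=lambda x:x[0]);print('nut n',n.sum(),'ang(mod60)',best[0][1:],best[1][1],best[2][1])
E
python3 - <<'E'
from h import *
angles(dict(np.load('c2.npz')))
E
```

```text
green n 289 rect ((31.829486846923828, 36.58747482299805), (22.568859100341797, 11.977645874023438), 48.21796798706055) ang 48.97817163324293 mean 49.328688253651
head n 625 rect ((-0.21497058868408203, -0.2326030731201172), (12.390195846557617, 28.510648727416992), 81.80465698242188) ang [-8.2, -7.64] centre [[-1.047307   -0.33041748]]
nut n 981 ang(mod60) (np.float64(-0.5), array([16.8, 17.1, 17.9, 16.6, 18.3, 16.6])) 0.0 3.5
```

```bash
python3 -c "
from h import *
row(.024,90)"
```

```text
row [-0.0029, 0.0009, 0.1866, -0.0001, -0.0002, -0.0003] mm [-1.4  0.5 93.3] deg [-0.  -0.1 -0.1] t 2.95
```

carry_out([
  [[-0.0029, 0.0009, 0.09, 0, 0, 0], [-0.0029, 0.0009, 0.16, 0, 0, 0], [-0.0029, 0.0009, 0.187, 0, 0, 0], [-0.0029, 0.0009, 0.187, 0, 0, 0]],
], jaw=0)

```text
clock: 3.45
tcp_pos: [0.5535, 0.0796, 0.1552]
orientation: [0.256, -0.06, 0.965, 0.017]
wrist_force: [-0.1, 0.5, 0.4]
finger_gap: 0.0854
grip_force: 0.0
```

```bash
python3 - <<'E'
from h import *
s=row(.024,90);print(s['wrist_force'])
E
```

```text
row [0.0003, -0.0006, -0.0017, -0.0001, -0.0006, -0.0009] mm [ 0.1 -0.3 -0.9] deg [-0.  -0.2 -0.3] t 3.45
[-0.10727298  0.50814924  0.39952447]
```

carry_out([
  [[0, 0, 0, 0, 0, 0], [0, 0, 0, 0, 0, 0], [0, 0, 0, 0, 0, 0], [0, 0, 0, 0, 0, 0], [0, 0, 0, 0, 0, 0]],
], jaw=0.5, squeeze=30)

```text
clock: 4.08
tcp_pos: [0.554, 0.0795, 0.1562]
orientation: [0.257, -0.06, 0.964, 0.017]
wrist_force: [0.8, 0.3, -0.3]
finger_gap: 0.0428
grip_force: 0.0
```

```bash
python3 - <<'E'
from h import *
s,c=wcam();cv2.imwrite('pics/w3.png',c['frame'])
o,D=est();q=(c['P']-o)@D
# lowest finger points: dark points at |y|~20-35
for sg in (1,-1):
    m=(sg*q[...,1]>.018)&(sg*q[...,1]<.04)&(abs(q[...,0])<.014)&(q[...,2]>.003)&(c['z_map']>0)
    z=q[m];print(sg,len(z),np.percentile(z[:,2],[1,5,20,50])*1e3)
E
```

```text
1 3706 [ 9.83308023 15.37960957 29.11154895 49.57420121]
-1 3584 [ 9.49264285 15.32472125 28.41694747 48.10015263]
```

View pics/w3.png

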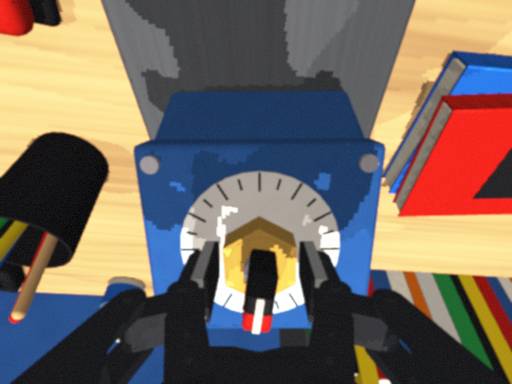

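The fingers straddle the nut centrally: inner faces at columns ~218 and ~300, nut 224–298. The tips are about 9 mm up, so I go 3 mm lower and grip.

carry_out([
  [[0, 0, 0.006, 0, 0, 0], [0, 0, 0.006, 0, 0, 0], [0, 0, 0.006, 0, 0, 0], [0, 0, 0.006, 0, 0, 0]],
], jaw=0.7, squeeze=60)

```text
clock: 4.62
tcp_pos: [0.5546, 0.08, 0.1553]
orientation: [0.258, -0.06, 0.964, 0.017]
wrist_force: [-22.6, -1.2, 24.8]
finger_gap: 0.0347
grip_force: 56.3
```

```bash
python3 - <<'E'
from h import *
s=row(.021,90);print(s['wrist_force'],s['ft_torque'],s['finger_gap'],s['grip_force'])
E
```

```text
row [0.0023, -0.001, 0.0035, -0.0001, -0.0001, -0.0008] mm [ 1.2 -0.5  1.7] deg [-0.1 -0.  -0.3] t 4.62
[-22.60568951  -1.18995353  24.8175106 ] [0.0801869  1.86336857 0.10330018] 0.034719751368208054 56.28370476957713
```

carry_out([
  [[0, 0, 0, 0, 0, 0], [0, 0, 0, 0, 0, 0]],
], jaw=0.52)

```text
clock: 4.88
tcp_pos: [0.5555, 0.0797, 0.1533]
orientation: [0.257, -0.06, 0.964, 0.017]
wrist_force: [0.2, 0.2, 1.1]
finger_gap: 0.0411
grip_force: 0.0
```

```bash
python3 - <<'E'
from h import *
s=row(.023,90);print(s['wrist_force'],s['ft_torque'],s['finger_gap'],s['grip_force'])
s,c=wcam();angles(c)
E
```

```text
row [0.0018, -0.0002, -0.0049, -0.0002, -0.0003, -0.0009] mm [ 0.9 -0.1 -2.4] deg [-0.1 -0.1 -0.3] t 4.88
[0.22002018 0.16828525 1.08994333] [-0.12242792  0.44003716 -0.00481855] 0.04112766131587125 0.0
green n 0 rect ((0.0, 0.0), (0.0, 0.0), 0.0) ang 0.0 mean nan
head n 1918 rect ((-0.4434165954589844, -1.2310256958007812), (45.54295349121094, 28.990739822387695), 81.32970428466797) ang [-98.67, -12.16] centre [[-1.8062607   0.02422409]]
nut n 2619 ang(mod60) (np.float64(0.5), array([17.4, 17.5, 18.1, 16.8, 18.3, 16.5])) 0.0 -0.5h.py:65: RuntimeWarning: Mean of empty slice.
  print('green n',g.sum(),'rect',gr,'ang',np.degrees(np.arctan2(gc[1],gc[0])),'mean',np.degrees(np.arctan2(*gp.mean(0)[::-1])))
  ret = um.true_divide(
```

carry_out([
  [[0.0018, -0.0002, -0.004, 0, 0, 0], [0.0018, -0.0002, -0.004, 0, 0, 0], [0.0018, -0.0002, -0.004, 0, 0, 0], [0.0018, -0.0002, -0.004, 0, 0, 0]],
], jaw=0.65, squeeze=50)

```text
clock: 5.42
tcp_pos: [0.5546, 0.08, 0.1538]
orientation: [0.257, -0.06, 0.964, 0.018]
wrist_force: [12.6, 3.5, -12.5]
finger_gap: 0.0346
grip_force: 56.7
```

```bash
python3 - <<'E'
from h import *
s=row(.0228,90);print(s['wrist_force'],s['ft_torque'],s['finger_gap'],s['grip_force'])
E
```

```text
row [0.0008, -0.0009, -0.0029, 0.0001, -0.0003, -0.0008] mm [ 0.4 -0.4 -1.4] deg [ 0.  -0.1 -0.3] t 5.42
[ 12.59975134   3.53638436 -12.46414895] [ 0.38325084 -0.58511762  0.21686573] 0.03455774647285841 56.668657109403284
```

carry_out([
  [[0, 0, 0.002, 0, 0, 0], [0, 0, 0.002, 0, 0, -0.015], [0, 0, 0.002, 0, 0, -0.03], [0, 0, 0.002, 0, 0, -0.045], [0, 0, 0.002, 0, 0, -0.06]],
])

```text
clock: 6.05
tcp_pos: [0.5546, 0.0803, 0.1537]
orientation: [0.256, -0.241, 0.935, -0.031]
wrist_force: [4.3, 5.6, -3.4]
finger_gap: 0.0344
grip_force: 58.0
```

```bash
python3 - <<'E'
from h import *
s=row(.0228,90);print(s['wrist_force'],s['ft_torque'],s['finger_gap'],s['grip_force'])
E
```

```text
row [0.0013, -0.0012, -0.0031, 0.0002, -0.0002, 0.0597] mm [ 0.7 -0.6 -1.5] deg [ 0.1 -0.1 21.5] t 6.05
[ 4.2573017   5.59103799 -3.38253971] [ 0.75602076 -0.03707486  0.23733805] 0.03442417878141869 57.990142298222054
```

Turning smoothly; 21.5° so far. I continue to about 62°.

carry_out([
  [[0, 0, 0, 0, 0, -0.02], [0, 0, 0, 0, 0, -0.04], [0, 0, 0, 0, 0, -0.06], [0, 0, 0, 0, 0, -0.08], [0, 0, 0, 0, 0, -0.1]],
])

```text
clock: 6.68
tcp_pos: [0.5542, 0.0808, 0.1534]
orientation: [0.234, -0.519, 0.815, -0.108]
wrist_force: [3.8, 6.5, -2.6]
finger_gap: 0.0348
grip_force: 58.2
```

carry_out([
  [[0, 0, 0, 0, 0, -0.008], [0, 0, 0, 0, 0, -0.012], [0, 0, 0, 0, 0, -0.012]],
])

```text
clock: 7.05
tcp_pos: [0.5541, 0.0809, 0.1534]
orientation: [0.23, -0.548, 0.795, -0.116]
wrist_force: [2.6, 5.7, -2.4]
finger_gap: 0.0347
grip_force: 58.4
```

```bash
python3 - <<'E'
from h import *
s=row(.0228,150);print(s['wrist_force'],s['ft_torque'],s['finger_gap'],s['grip_force'],s['joint_pos'])
E
```

```text
row [0.0024, -0.0015, -0.0031, 0.0005, 0.0002, 0.0047] mm [ 1.2 -0.7 -1.6] deg [0.2 0.1 1.7] t 7.05
[ 2.60312387  5.71141555 -2.41457247] [ 0.81741912 -0.00908292  0.5825548 ] 0.03474921123320309 58.401666855061194 [-0.04345494  0.00230349 -0.72925009  0.3244439   0.08854081 -1.22736862]
```

carry_out([
  [[0, 0, 0, 0, 0, 0], [0, 0, 0, 0, 0, 0], [0, 0, 0, 0, 0, 0]],
], jaw=0.2)

```text
clock: 7.42
tcp_pos: [0.5542, 0.0792, 0.1538]
orientation: [0.229, -0.547, 0.796, -0.118]
wrist_force: [-0.4, -0.2, 0.1]
finger_gap: 0.0682
grip_force: 0.0
```

carry_out([
  [[0, 0, -0.09, 0, 0, 0], [0, 0, -0.16, 0, 0, 0.03], [0, 0, -0.18, 0, 0, 0.06], [0, 0, -0.19, 0, 0, 0.09], [0, 0, -0.19, 0, 0, 0.11]],
])

```text
clock: 8.05
tcp_pos: [0.5073, 0.0732, 0.2371]
orientation: [0.257, -0.243, 0.935, -0.033]
wrist_force: [0.2, -0.1, 0.1]
finger_gap: 0.068
grip_force: 0.0
```

```bash
python3 - <<'E'
from h import *
s=row(.048,90)
s,c=wcam();angles(c)
r=measure(c,est()[0]);D=frame(r['yaw']);xy,e=circle(r['Q'],r['m'],D);o2=r['m']+D[:,:2]@xy-.0015*D[:,2]
print(o2,e,np.degrees(r['yaw']),(o2-est()[0])@D)
o,D=est();cv2.imwrite('pics/w4.png',np.hstack([rectify(c,o,D,h,half=.05,N=390) for h in (.02,.048)]))
E
```

```text
row [0.001, 0.0009, 0.1388, -0.0003, -0.0001, 0.0604] mm [ 0.5  0.5 69.4] deg [-0.1 -0.  21.7] t 8.05
green n 275 rect ((31.982433319091797, 36.48178482055664), (22.291481018066406, 11.93838882446289), 49.57945251464844) ang 48.75997403072543 mean 48.89916440026486
head n 637 rect ((-0.2547416687011719, -0.31842803955078125), (12.428679466247559, 28.175647735595703), 82.33349609375) ang [-7.67, -7.56] centre [[-0.88320816 -0.6910891 ]]
nut n 897 ang(mod60) (np.float64(3.5), array([16.7, 17.9, 17.9, 16.4, 18.3, 16.1])) 4.0 3.0
[0.56488751 0.08090389 0.13498278] 0.0004321665249253559 7.423537622448194 [-6.12893854e-05  5.40465623e-05 -5.00667607e-05]
```

View pics/w4.png

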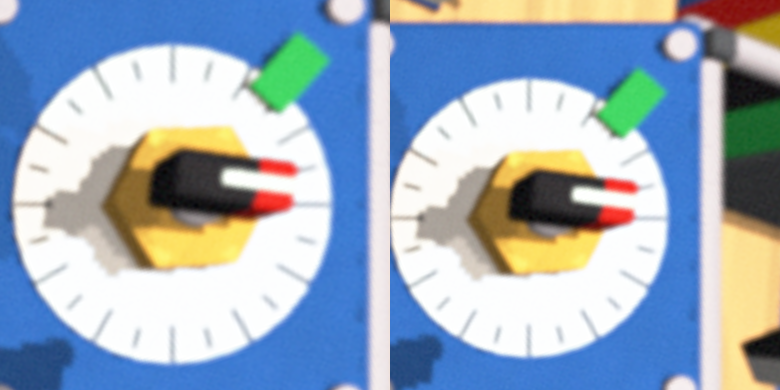

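The bar is unmoved at -7.6°, the tab is at 48.8°, and the nut has turned about 60°. Now I grip the bar with tool y at 82.4°.

carry_out([
  [[0.001, 0.001, 0, 0, 0, 0.029], [0.001, 0.001, 0, 0, 0, 0.058], [0.001, 0.001, 0.05, 0, 0, 0.0815], [0.001, 0.001, 0.1, 0, 0, 0.0815], [0.001, 0.001, 0.12, 0, 0, 0.0815]],
], jaw=0.5, squeeze=30)

```text
clock: 8.72
tcp_pos: [0.5359, 0.0773, 0.1823]
orientation: [0.255, -0.001, 0.966, 0.032]
wrist_force: [-0.1, 0.5, 0.9]
finger_gap: 0.0427
grip_force: 0.0
```

```bash
python3 - <<'E'
from h import *
s=row(.045,82.4);print(s['wrist_force'],s['finger_gap'])
E
```

```text
row [-0.0036, -0.0001, 0.0211, -0.0002, -0.0006, 0.0009] mm [-1.8 -0.1 10.5] deg [-0.1 -0.2  0.3] t 8.72
[-0.05174681  0.54779227  0.85075743] 0.04270631995062644
```

carry_out([
  [[-0.003, 0, 0.02, 0, 0, 0.001], [-0.003, 0, 0.02, 0, 0, 0.001], [-0.003, 0, 0.02, 0, 0, 0.001]],
])

```text
clock: 9.1
tcp_pos: [0.5427, 0.078, 0.1765]
orientation: [0.256, 0.002, 0.966, 0.033]
wrist_force: [-0.1, -0.1, 0.8]
finger_gap: 0.0424
grip_force: 0.0
```

carry_out([
  [[0, 0, 0, 0, 0, 0], [0, 0, 0, 0, 0, 0], [0, 0, 0, 0, 0, 0], [0, 0, 0, 0, 0, 0], [0, 0, 0, 0, 0, 0]],
], jaw=0.95, squeeze=30)

```text
clock: 9.72
tcp_pos: [0.5427, 0.0782, 0.1766]
orientation: [0.256, 0.002, 0.966, 0.034]
wrist_force: [-3.9, 0.5, 5.8]
finger_gap: 0.0113
grip_force: 33.7
```

```bash
python3 - <<'E'
from h import *
s=row(.045,138.8);print(s['wrist_force'],s['ft_torque'],s['finger_gap'],s['grip_force'])
E
```

```text
row [0.0026, -0.0008, 0.0043, -0.0001, -0.0002, -0.1569] mm [ 1.3 -0.4  2.2] deg [ -0.   -0.1 -56.5] t 9.72
[-3.91348152  0.48512237  5.84912837] [0.08230939 0.65490801 0.17220102] 0.011336864601982171 33.68417501449585
```

carry_out([
  [[0, 0, 0, 0, 0, -0.02], [0, 0, 0, 0, 0, -0.04], [0, 0, 0, 0, 0, -0.06], [0, 0, 0, 0, 0, -0.08], [0, 0, 0, 0, 0, -0.1]],
])

```text
clock: 10.35
tcp_pos: [0.5423, 0.0792, 0.1764]
orientation: [0.254, -0.299, 0.919, -0.047]
wrist_force: [-5.1, 3.7, 7.6]
finger_gap: 0.0114
grip_force: 33.9
```

carry_out([
  [[0, 0, 0, 0, 0, -0.02], [0, 0, 0, 0, 0, -0.04], [0, 0, 0, 0, 0, -0.057], [0, 0, 0, 0, 0, -0.057], [0, 0, 0, 0, 0, -0.057]],
])

```text
clock: 10.98
tcp_pos: [0.5419, 0.0796, 0.1762]
orientation: [0.242, -0.456, 0.852, -0.09]
wrist_force: [-6.7, 5.1, 8.1]
finger_gap: 0.0113
grip_force: 34.0
```

```bash
python3 - <<'E'
from h import *
s=row(.045,138.8);print(s['wrist_force'],s['ft_torque'],s['finger_gap'],s['grip_force'])
E
```

```text
row [0.0036, -0.0013, 0.0043, 0.0005, 0.0001, 0.0003] mm [ 1.8 -0.6  2.1] deg [0.2 0.1 0.1] t 10.97
[-6.74653182  5.12266712  8.13940964] [0.86519969 0.88464622 0.63989168] 0.011275935506392516 34.02011275291443
```

Release, lift and look.

carry_out([
  [[0, 0, 0, 0, 0, 0], [0, 0, 0, 0, 0, 0], [0, 0, 0, 0, 0, 0]],
], jaw=0.4)

```text
clock: 11.35
tcp_pos: [0.5426, 0.0778, 0.1758]
orientation: [0.241, -0.455, 0.852, -0.092]
wrist_force: [-0.0, -0.8, 0.4]
finger_gap: 0.0513
grip_force: 0.0
```

carry_out([
  [[0.003, 0, -0.07, 0, 0, 0], [0.003, 0, -0.13, 0, 0, 0], [0.003, 0, -0.142, 0, 0, 0], [0.003, 0, -0.142, 0, 0, 0]],
])

```text
clock: 11.85
tcp_pos: [0.507, 0.0722, 0.237]
orientation: [0.241, -0.455, 0.852, -0.092]
wrist_force: [-0.5, -0.4, -0.5]
finger_gap: 0.051
grip_force: 0.0
```

```bash
python3 - <<'E'
from h import *
s=row(.023,150)
for i in range(2):
    s,c=wcam();angles(c)
o,D=est();cv2.imwrite('pics/w5.png',np.hstack([rectify(c,o,D,h,half=.05,N=390) for h in (.02,.048)]))
E
```

```text
row [-0.0017, 0.0019, 0.1891, 0.0, -0.0003, -0.0311] mm [-0.9  0.9 94.6] deg [  0.   -0.1 -11.2] t 11.85
green n 267 rect ((31.53691864013672, 35.77610397338867), (21.159990310668945, 11.670647621154785), 49.41680908203125) ang 48.60356842194787 mean 48.97364685998027
head n 627 rect ((-0.14255714416503906, -0.3052206039428711), (28.42382049560547, 11.654618263244629), 48.56492233276367) ang [48.56, 48.99] centre [[-0.49414656 -0.8592244 ]]
nut n 995 ang(mod60) (np.float64(4.0), array([16.7, 18.2, 17.4, 16.9, 18.2, 16. ])) 3.5 7.5
green n 257 rect ((30.75897979736328, 35.9659309387207), (20.086341857910156, 11.840621948242188), 48.533782958984375) ang 49.462095764034295 mean 49.002982039316
head n 630 rect ((-0.02199411392211914, -0.47498512268066406), (28.32261085510254, 11.589072227478027), 49.14572525024414) ang [49.15, 48.81] centre [[-0.47264928 -0.8870259 ]]
nut n 997 ang(mod60) (np.float64(4.0), array([16.9, 18.1, 17.4, 16.9, 18.2, 15.8])) 5.0 3.5
```

View pics/w5.png

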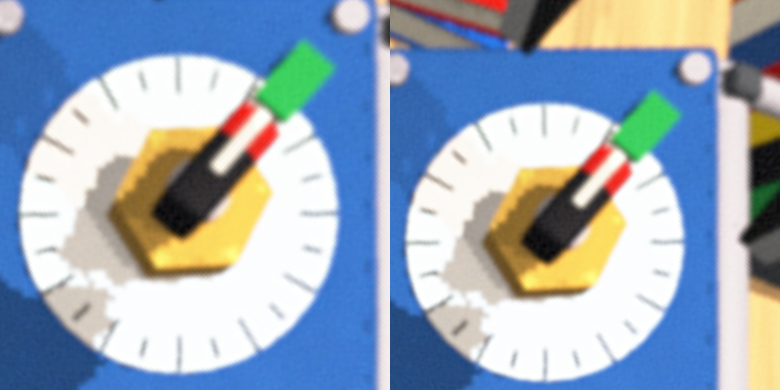

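The bar is at 48.9° and the tab at 48.9°, so they are aligned; the nut is at about 62°. Now I retighten.

carry_out([
  [[-0.002, 0.002, 0.06, 0, 0, -0.018], [-0.002, 0.002, 0.12, 0, 0, -0.0365], [-0.002, 0.002, 0.165, 0, 0, -0.0365], [-0.002, 0.002, 0.187, 0, 0, -0.0365], [-0.002, 0.002, 0.187, 0, 0, -0.0365]],
])

```text
clock: 12.58
tcp_pos: [0.5521, 0.0797, 0.1543]
orientation: [0.228, -0.55, 0.795, -0.118]
wrist_force: [-0.4, -0.5, -0.3]
finger_gap: 0.0514
grip_force: 0.0
```

```bash
python3 - <<'E'
from h import *
s=row(.0225,152);print(s['wrist_force'],s['finger_gap'])
E
```

```text
row [-0.0005, -0.0031, 0.0011, 0.0006, -0.0004, -0.0001] mm [-0.3 -1.6  0.6] deg [ 0.2 -0.2 -0. ] t 12.57
[-0.38576314 -0.45082246 -0.3455612 ] 0.051363541225006776
```

carry_out([
  [[0, -0.003, 0, 0, 0, 0], [0, -0.003, 0, 0, 0, 0], [0, -0.003, 0, 0, 0, 0], [0, -0.003, 0, 0, 0, 0], [0, -0.003, 0, 0, 0, 0]],
], jaw=0.68, squeeze=60)

```text
clock: 13.2
tcp_pos: [0.5522, 0.0797, 0.1561]
orientation: [0.228, -0.551, 0.794, -0.117]
wrist_force: [-6.3, 1.2, 0.6]
finger_gap: 0.0344
grip_force: 60.1
```

```bash
python3 - <<'E'
from h import *
s=row(.0225,152);print(s['wrist_force'],s['ft_torque'],s['finger_gap'],s['grip_force'])
E
```

```text
row [0.0004, -0.0015, 0.0043, 0.0006, -0.0002, -0.0] mm [ 0.2 -0.8  2.2] deg [ 0.2 -0.1 -0. ] t 13.2
[-6.29994831  1.23735204  0.61236043] [0.25739426 1.35925286 0.31103588] 0.034360760959443834 60.129573434824124
```

Gripped with a small force. Tightening (clockwise = positive tool z).

carry_out([
  [[0, 0, 0, 0, 0, 0.02], [0, 0, 0, 0, 0, 0.04], [0, 0, 0, 0, 0, 0.06], [0, 0, 0, 0, 0, 0.08], [0, 0, 0, 0, 0, 0.1]],
])

```text
clock: 13.82
tcp_pos: [0.5522, 0.0797, 0.1562]
orientation: [0.254, -0.276, 0.926, -0.041]
wrist_force: [-5.1, 1.4, 1.2]
finger_gap: 0.0344
grip_force: 60.2
```

carry_out([
  [[0, 0, 0, 0, 0, 0.02], [0, 0, 0, 0, 0, 0.04], [0, 0, 0, 0, 0, 0.055], [0, 0, 0, 0, 0, 0.065], [0, 0, 0, 0, 0, 0.065]],
])

```text
clock: 14.45
tcp_pos: [0.5522, 0.0797, 0.1562]
orientation: [0.257, -0.084, 0.963, 0.011]
wrist_force: [-4.9, 1.3, -0.1]
finger_gap: 0.0346
grip_force: 60.2
```

```bash
python3 - <<'E'
from h import *
s=row(.0225,90);n=est()[1][:,2];print(s['wrist_force'],s['ft_torque'],s['ft_torque']@n,s['finger_gap'],s['grip_force'])
E
```

```text
row [-0.001, -0.0011, 0.0043, 0.0001, -0.0007, 0.0071] mm [-0.5 -0.5  2.2] deg [ 0.  -0.2  2.5] t 14.45
[-4.87935046  1.26639853 -0.09079918] [0.40291425 1.40647292 0.1502169 ] -0.16088654824402487 0.0346285726184225 60.189669819083065
```

carry_out([
  [[0, 0, 0, 0, 0, 0.004], [0, 0, 0, 0, 0, 0.007], [0, 0, 0, 0, 0, 0.01], [0, 0, 0, 0, 0, 0.01]],
])

```text
clock: 14.95
tcp_pos: [0.5522, 0.0797, 0.1562]
orientation: [0.256, -0.055, 0.965, 0.019]
wrist_force: [-5.3, 0.7, 0.3]
finger_gap: 0.0344
grip_force: 60.4
```

```bash
python3 - <<'E'
from h import *
s=row(.0225,90);n=est()[1][:,2];print(s['wrist_force'],s['ft_torque'],s['ft_torque']@n,s['finger_gap'],s['grip_force'])
E
```

```text
row [-0.001, -0.0011, 0.0044, 0.0001, -0.0006, -0.0025] mm [-0.5 -0.5  2.2] deg [ 0.  -0.2 -0.9] t 14.95
[-5.31487113  0.67800434  0.31576258] [-0.30728319  1.33572612  1.18214573] 1.0894770477653086 0.03444790078730709 60.36230572761269
```

The reaction torque jumped to 1.1 N m, so the nut is on its stop. Release, lift and check.

carry_out([
  [[0, 0, 0, 0, 0, 0], [0, 0, 0, 0, 0, 0], [0, 0, 0, 0, 0, 0]],
], jaw=0.3)

```text
clock: 15.32
tcp_pos: [0.5546, 0.0789, 0.1573]
orientation: [0.258, -0.054, 0.964, 0.018]
wrist_force: [-0.9, 0.0, -0.2]
finger_gap: 0.0597
grip_force: 0.0
```

carry_out([
  [[0, 0, -0.09, 0, 0, 0], [0, 0, -0.16, 0, 0, 0], [0, 0, -0.19, 0, 0, 0], [0, 0, -0.19, 0, 0, 0]],
])

```text
clock: 15.82
tcp_pos: [0.5078, 0.0729, 0.2409]
orientation: [0.259, -0.054, 0.964, 0.018]
wrist_force: [1.4, -0.1, -0.3]
finger_gap: 0.0598
grip_force: 0.0
```

```bash
python3 - <<'E'
from h import *
s=row(.117,90)
for i in range(2):
    s,c=wcam();angles(c)
o,D=est();cv2.imwrite('pics/w6.png',np.hstack([rectify(c,o,D,h,half=.05,N=390) for h in (.02,.048)]))
E
```

```text
row [0.0059, 0.0009, 0.0069, -0.0003, 0.0003, -0.0028] mm [2.9 0.5 3.5] deg [-0.1  0.1 -1. ] t 15.82
green n 291 rect ((31.938323974609375, 36.519508361816406), (22.256515502929688, 12.03342056274414), 48.78996276855469) ang 48.828513837420125 mean 49.19830445443214
head n 626 rect ((-0.2511415481567383, -0.40439510345458984), (28.04273223876953, 12.576226234436035), 49.543766021728516) ang [49.54, 49.06] centre [[-0.96822    -0.16764385]]
nut n 772 ang(mod60) (np.float64(-1.0), array([16.6, 17.3, 18. , 16.9, 18.3, 14.9])) -1.5 -2.0
green n 285 rect ((31.288555145263672, 35.826351165771484), (19.988616943359375, 12.092123985290527), 48.877803802490234) ang 48.868014907889986 mean 49.207421966292564
head n 628 rect ((-0.3292818069458008, -0.1839447021484375), (28.05327606201172, 12.459538459777832), 49.276241302490234) ang [49.28, 49.51] centre [[-0.90420884 -0.08042488]]
nut n 783 ang(mod60) (np.float64(-1.0), array([16.7, 17.5, 17.9, 17. , 18.3, 15.3])) -0.5 1.0
```

View pics/w6.png

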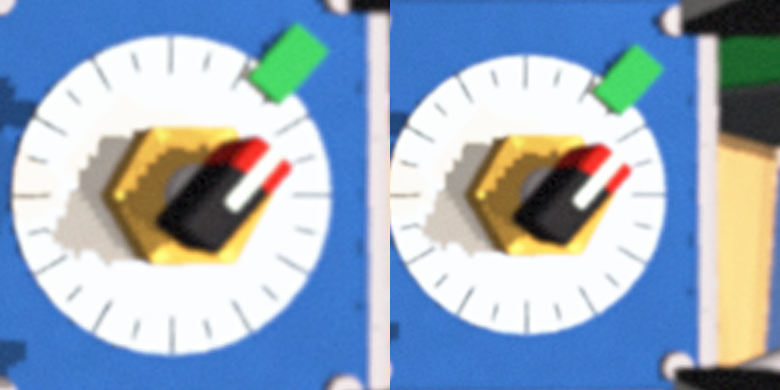

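The nut is back at its tight angle (about -1°, stop felt). The bar is at about 49.3° against the tab at 49.0°, and the robot is clear.

```bash
python3 -c "
from workcell import env
print(env.hand_in())"
```

```text
the job is handed in; nothing more can be done
None
```

The job is done and handed in, in the order asked: nut slackened about 60° without moving the adjuster, adjuster set to within about 0.5° of the green tab, nut retightened to its stop; the other things were not touched, and it took about 16 s.

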